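Pack the thread box and close it

TASK

Pack the thread box: pull the chest's upper drawer right out to its stop, lay every reel from it in the open plywood box, and stand the jars that are parked in the box, too tall for its lid, upright on the cork mat. When everything left in the box lies below its fill line, put the lid on so that it sits fully home, and push the drawer fully shut.

Things in the scene. Friction and masses are not known exactly. Their poses are not given: they have to be found in the camera images.
- chest_drawer0 (a joint): the upper drawer of the small white two-drawer chest, which faces the robot: 0 is shut, it grows as the drawer is pulled towards the robot, 0.134 m is the stop. It runs easily (1 to 2 N) and stays where it is left; about 15 N at the stop is harmless.
- chest_drawer0_handle (a point): middle of the upper drawer's bar handle (moves with the drawer): a level brass bar 11 mm thick and 110 mm long along y, its centre 35 mm in front of the drawer front, 122 mm above the table, 38 mm below the chest's top. Its x points into the chest, so the drawer is pulled along -x of this frame. It can be pinched from above, fingers closing along x. The front's top edge is 26 mm above this point.
- chest: the white chest, fixed: 200 x 280 x 160 mm, front 100 mm before its origin (centre of the underside), x pointing from front to back. The upper drawer's front is 274 mm wide and 21 mm thick with the wall behind it; behind it the drawer is 155 mm deep and 238 mm wide inside, floor 90 mm above the table, walls 48 mm high. Right out, the first 125 mm of its inside are clear of the chest.
- reel_1_center (a point): a reel of thread like its fellows: a plain cylinder 29 mm in diameter and 52 mm long, 30 g, lying on its side on the floor of the chest's upper drawer, one end towards the drawer front. The point is its centre, its z axis runs along the reel. It rolls easily sideways. Two or three of the three reels are there.
- reel_2_center (a point): a reel of thread like its fellows: a plain cylinder 29 mm in diameter and 52 mm long, 30 g, lying on its side on the floor of the chest's upper drawer, one end towards the drawer front. The point is its centre, its z axis runs along the reel. It rolls easily sideways. Two or three of the three reels are there.
- reel_3_center (a point): a reel of thread like its fellows: a plain cylinder 29 mm in diameter and 52 mm long, 30 g, lying on its side on the floor of the chest's upper drawer, one end towards the drawer front. The point is its centre, its z axis runs along the reel. It rolls easily sideways. Two or three of the three reels are there.
- jar_1_center (a point): a closed screw-top glass jar, 66 mm in diameter and 98 mm high, about 150 g, standing upright in the thread box, where it stands well above the rim. The point is its centre, half-way up; its z axis points up. One or both jars are there, and which end of the box each stands in varies.
- jar_2_center (a point): a closed screw-top glass jar, 66 mm in diameter and 82 mm high, about 150 g, standing upright in the thread box, where it stands well above the rim. The point is its centre, half-way up; its z axis points up. One or both jars are there, and which end of the box each stands in varies.
- thread_box: the open plywood box, fixed to the table: 142 x 192 x 52 mm outside, long side along its y, inside 130 x 180 mm and 46 mm deep (walls, floor 6 mm), a dark fill line scored inside 11 mm below the rim. A reel fits lying down; one standing up or lying on another is too high. Origin: centre of its underside.
- box_rim (a point): centre of the box's mouth, at the height of the rim, 52 mm above the table; axes as the box's.
- lid: the box's loose plywood lid, right way up on the table: a plate 148 x 198 x 6 mm, long side along its y, over an 8 mm high locating frame of 124 x 174 mm that enters the box with 3 mm of play all round; 250 g. Origin: centre of the frame's underside, so home is 8 mm below the rim, plate resting on the rim. Either way round fits.
- lid_handle (a point): grip point of the lid's bar handle, 40 mm above the lid's origin: a bar 20 mm thick (along x), 80 mm long (along y), rising 36 mm from the plate, its top 10 mm above this point.
- cork_mat: cork mat flat on the table, 130 x 200 x 5 mm, long side along its y. Origin: centre of its underside.
Things that resemble listed ones, but are neither listed nor needed, are in the scene too. Leave any yellow look-alike of the part that bears jar_2_center alone.

How it is judged:
By the outcome, as a careful person would: the job done as asked, in the order asked, and still so for the second after the job is handed in, with the robot touching nothing.
Of reel_1, reel_2, reel_3 only 2 to 3 are there at a start; the rules pass over those that are not, and their reading is None.
Of jar_1, jar_2 only 1 to 2 are there at a start; the rules pass over those that are not, and their reading is None.
At some moment in a run one of lid, jar_2 may be knocked a few centimetres aside while the robot is not near it.
It also fails if it takes over 210 s, if anything falls off the work surface, if the arm or the gripper's body presses on something with over 40 N, if the wrist force passes 120 N, or if a joint passes its speed limit or range.

ROBOT

A 6-joint arm with a two-finger parallel gripper is mounted at the origin on a cart in front of the work surface, level with it; the furniture and walls round the work are solid. World frame = base frame: x ahead of the robot, y to its left, z up, the work surface at z = 0. Lengths are in mm, angles in rad, forces in N, time in s.
With the tool pointing down it reaches from about 200 to 875 mm from the base axis. Payload 3.4 kg.
Tool frame: the origin (TCP) lies at the very end of the fingers, on their centre line; the grasp point (between the pads) lies 19 mm behind it; z points along the fingers, y is the line along which they close (so a half turn about z gives the same grasp; the last joint's range is limited). The gripper opens to 94 mm and grips with 3 to 60 N. Pads are 16 mm wide; open, the fingers measure 119 mm over their backs; the gripper's body (75 mm by 177 mm) begins 78 mm behind the grasp point.
Start: joints at [1.19, 0.276, 1.505, -0, 1.361, -0.121], TCP at [147.727, 555.736, 205.493] pointing down, gripper open.
Joint ranges: [-2.89, 2.89], [-0.75, 2.08], [0.22, 2.7], [-1.18, 4.32], [0.11, 2.71], [-2.7, 2.7]. Speed limits (rad/s): [2.57, 2.57, 3.14, 3.14, 3.14, 3.14].

INTERFACE

Orientations are given as a unit quaternion [w, x, y, z].
In Python, from station import arm gives the robot as it stands.
- The arm moves only by the tool servo_tool, never from a script. Its argument "targets" is a list of rows, each a list of 7 numbers: the turn, a rotation vector about the world's x, y, z as a fraction of full scale, then the shift along the world's x, y, z as a fraction of full scale, then the opening, from 0 (shut) to 1 (fully open). In form: [[ax, ay, az, x, y, z, fingers], ...]. A call has 1 to 8 rows; each row shifts and turns the commanded pose from where the row before left it; what a row does not reach is not made up. Full scale, the value 1, is 0.02 m for a shift and 5 degrees for a turn. A row lasts 1/12 s, in which the tool goes at most 41.7 mm and 7.16 degrees, less where a joint would pass 70% of its speed; a pose out of reach is approached as far as the arm can. A call with a number of a shift or a turn outside -1 to 1 is refused whole. A call with a gripper value outside its range is refused whole. The fingers move at their own pace and stop on an object; "newtons" is the grip in N (left out, the last holds). Time passes only in rows, so rows that do not move let the fingers close. It gives the time, the measured TCP pose, the force, the opening and the grip force at its end, in the units of the state.
- arm.get_state(): the state, without advancing time (a new reading comes with each control period).
- arm.grab_frame(name): name is "side" or "top" or "wrist"; returns a dict with "img" (400x640x3 uint8, red, green, blue), "range_z" (400x640 float32, mm along the optical axis (not along the pixel's ray), 0 where there is no reading), "intrinsics" (3x3 intrinsics, pixels), "dist" ([k1, k2, p1, p2, k3] as OpenCV has them; the pictures are not rectified), "R" (3x3) and "t" (3): a world point X has camera coordinates R X + t. Camera axes: x right, y down, z forward; pixel columns grow to the right and rows downward; lengths in mm; the calibration is good to about 2 mm. A picture is of the moment at which its call begins.
- arm.finish_job(): hands the job in; it is judged then, once.
The state is a dict: "time": time; "joint_positions": joint angles; "joint_vel": joint speeds; "joint_efforts": joint torques, N m; "ee_pos": TCP position; "ee_rot": TCP orientation; "contact_force": force on the tool from outside, world axes, zero at the start; "moment": the same for the moment, N m; "width": finger opening in mm; "grasp_force": force on a finger pad.
Only numpy, scipy, OpenCV 4.12 (cv2) and the standard library are available. Lean on these libraries where they do the work, as an engineer would, in place of code of your own. Each camera call takes 0.05 s, during which the arm holds its last target. There are 200 camera calls.

## Working session

There is one attempt and no reset: what is moved stays moved. The work goes in short steps, Python scripts to look and compute and a tool call to move; the robot and the scene stay as the last step left them, time stands still between calls to the robot, and variables do not carry over. Pictures are saved under pics/ and viewed, at most 17 in all, crops included, and the job is handed in when it is done.

Besides the shell and the picture viewer there is one more tool, called after ">>>" by a JSON object that holds its "fn" and its "kwargs". servo_tool: Moves the arm, as the interface text tells. Its arguments: {"type":"object","properties":{"targets":{"type":"array"},"newtons":{"type":"number"}},"required":["targets"]}

```bash
mkdir -p pics; ls; cat > h.py <<'E'
import numpy as np, cv2
from station import arm
def grab(n,save=None):
    f=arm.grab_frame(n)
    if save: cv2.imwrite('pics/'+save,f['img'][:,:,::-1])
    np.savez('last_'+n+'.npz',**{k:np.array(v) for k,v in f.items()})
    return f
def cloud(f):
    K,d,R,t=[np.array(f[k],float) for k in('intrinsics','dist','R','t')]
    h,w=f['range_z'].shape
    u,v=np.meshgrid(np.arange(w,dtype=float),np.arange(h,dtype=float))
    n=cv2.undistortPoints(np.stack([u.ravel(),v.ravel()],1)[:,None],K,d)[:,0]
    z=np.array(f['range_z'],float).ravel()
    P=(np.c_[n*z[:,None],z]-t.ravel())@R
    P[z==0]=np.nan
    return P.reshape(h,w,3)
E
python3 - <<'E'
from h import *
for n in('top','side'):
    f=grab(n,n+'0.png'); print(n,f['R'],f['t'])
s=arm.get_state();print(s)
E
```

```text
pics
top [[-2.08612742e-02 -9.99782244e-01  5.22160533e-04]
 [-9.97637951e-01  2.07823373e-02 -6.54722274e-02]
 [ 6.54471187e-02 -1.88676125e-03 -9.97854255e-01]] [ -43.62704312  605.27073804 1258.2589257 ]
side [[-0.94653368 -0.32192602  0.02091984]
 [-0.16762308  0.43537058 -0.88450832]
 [ 0.27563836 -0.84072356 -0.46605515]] [540.40582292 198.64526626 878.42167115]
{'time': 0.1, 'joint_positions': array([ 1.19003498e+00,  2.76522152e-01,  1.50596088e+00, -4.07698164e-05,
        1.36072003e+00, -1.20973277e-01]), 'joint_vel': array([ 1.26403645e-03, -2.05822624e-03, -1.79208143e-03, -9.32334379e-05,
       -3.34659439e-04,  3.91868368e-05]), 'joint_efforts': array([ 1.69295159e-03, -4.05458057e+01, -2.37777811e+01,  7.06025376e-02,
        3.01102933e-02, -6.79987284e-05]), 'ee_pos': array([147.52249263, 555.23801967, 204.71492376]), 'ee_rot': array([-1.80577531e-04,  1.29524796e-01,  9.91575856e-01, -7.84946058e-04]), 'contact_force': array([ 0.53170163,  0.40073068, -0.40188199]), 'moment': array([-0.01062865, -0.0657868 , -0.05338344]), 'grasp_force': 0.0, 'width': 94.05191205225893}
```

View pics/top0.png

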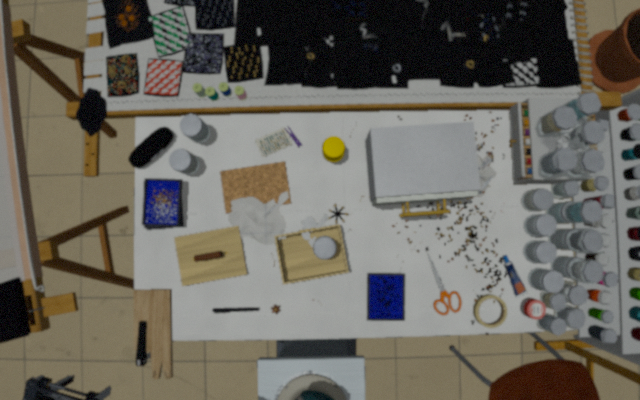

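View pics/side0.png

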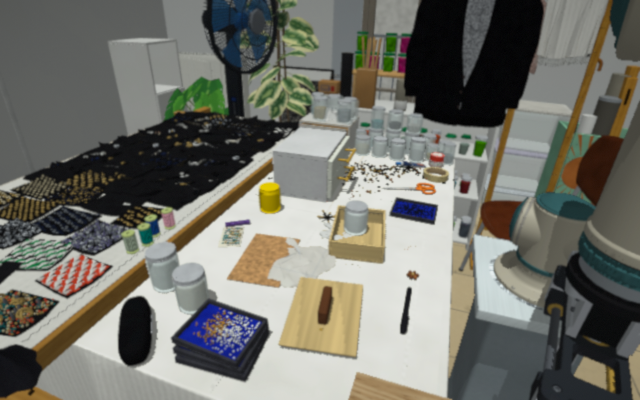

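The top view shows the lid at (210,255), the box at (313,253) with one jar at (325,247), the mat at (256,190) partly under crumpled tissue at (258,220), and the chest at (423,163) with its handle at (425,210). The yellow look-alike is at (333,148), and more grey jars at (194,127) and (182,160) stand outside the box, so they aren't meant.

```bash
python3 - <<'E'
from h import *
f=dict(np.load('last_top.npz'));P=cloud(f)
print(f['intrinsics'],f['dist'])
def px(u,v):return P[v,u].round(0)
for nm,u,v in [('lidhandle',210,256),('lid',190,270),('jar',325,247),('boxfloor',300,255),('mat',240,175),('tissue',258,220),('tissue2',270,210),('yellow',333,148),('chest',423,160),('handle',425,211),('g1',194,122),('bits',320,225),('spider',338,212)]: print(nm,px(u,v))
# tissue
img=f['img']
Z=P[...,2];X=P[...,0];Y=P[...,1]
def rect(mask,nm):
    pts=np.c_[X[mask],Y[mask]].astype(np.float32)
    print(nm,mask.sum(),cv2.minAreaRect(pts),'medz',np.median(Z[mask]).round(1))
def reg(u0,u1,v0,v1):
    m=np.zeros(Z.shape,bool);m[v0:v1,u0:u1]=1;return m&np.isfinite(Z)
r=reg(170,255,222,290)
rect(r&(Z>8)&(Z<25),'lid plate');rect(r&(Z>30),'lid handle')
r=reg(270,360,215,290)
rect(r&(Z>40)&(Z<60),'box rim');rect(r&(Z>65),'jar')
print('jar top z',np.percentile(Z[r&(Z>65)],[5,50,90,99]))
r=reg(215,300,155,245)
hsv=cv2.cvtColor(img,cv2.COLOR_RGB2HSV)
rect(r&(hsv[...,1]>80),'cork')
print('tissue',np.percentile(Z[reg(230,295,195,243)],[5,50,90,99]))
r=reg(360,490,110,225)
rect(r&(Z>150)&(Z<170),'chest');rect(r&(Z>100)&(Z<140)&(hsv[...,1]>80),'handle')
E
```

```text
[[432.85303977   0.         325.37084583]
 [  0.         432.85303977 204.37226919]
 [  0.           0.           1.        ]] [-0.07608004  0.          0.          0.          0.        ]
lidhandle [460. 279.  49.]
lid [418. 350.  12.]
jar [481. -53.  91.]
boxfloor [456.  22.   6.]
mat [699. 199.   4.]
tissue [563. 146.   6.]
tissue2 [591. 109.  12.]
yellow [760. -81.  83.]
chest [ 708. -318.  161.]
handle [ 574. -326.  126.]
g1 [840. 311. 100.]
bits [544. -39.   3.]
spider [582. -93.   6.]
lid plate 3172 ((465.4866638183594, 282.10296630859375), (249.12998962402344, 187.45040893554688), 88.91180419921875) medz 13.7
lid handle 236 ((494.84979248046875, 336.7165832519531), (181.42327880859375, 62.62065887451172), 54.100345611572266) medz 47.5
box rim 543 ((460.8198547363281, -11.666130065917969), (142.3563995361328, 192.84188842773438), 9.14989185333252) medz 51.5
jar 456 ((479.1926574707031, -51.152896881103516), (64.80361938476562, 64.77191162109375), 88.79540252685547) medz 87.4
jar top z [74.16952833 87.39979745 90.56498027 93.74670167]
cork 2671 ((614.46533203125, 145.70582580566406), (252.93023681640625, 246.65155029296875), 88.87794494628906) medz 5.4
tissue [-1.20043661  7.15250256 12.91165108 51.53993905]
chest 7259 ((705.485595703125, -323.91815185546875), (201.95045471191406, 280.46990966796875), 2.798670530319214) medz 160.2
handle 223 ((583.0386962890625, -328.9732971191406), (38.59000015258789, 126.62238311767578), 3.470691204071045) medz 126.5
```

```bash
python3 - <<'E'
from h import *
f=dict(np.load('last_top.npz'));c=f['img'][105:300,160:520,::-1]
cv2.imwrite('pics/topcrop.png',cv2.resize(c,None,fx=2.2,fy=2.2,interpolation=cv2.INTER_CUBIC))
E
```

```text
(no output)
```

View pics/topcrop.png

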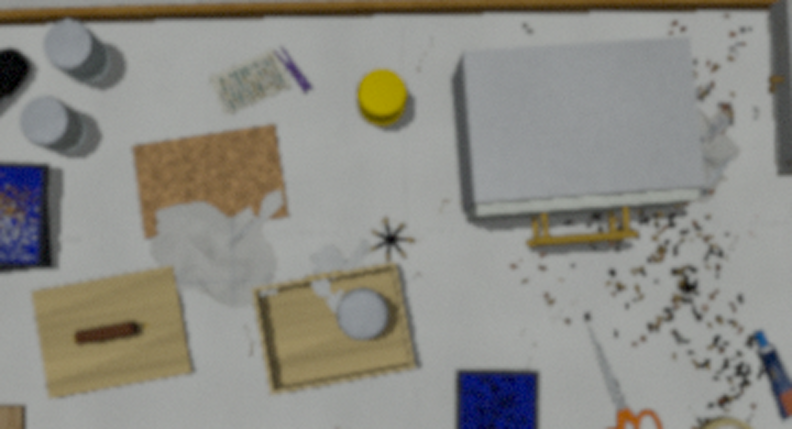

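Only one jar is in the box, at about (480,-52). Its top at z≈88 fits jar_2 (82 mm), so jar_1 is absent. Next is the drawer handle, at about (571,-331).

>>> {"fn": "servo_tool", "kwargs": {"targets": [[0,0,-0.9,0.95,-0.8,0,0.27],[0,0,-0.9,0.95,-0.8,0,0.27],[0,0,-0.9,0.95,-0.8,0,0.27],[0,0,-0.9,0.95,-0.8,0,0.27],[0,0,-0.9,0.95,-0.8,0,0.27],[0,0,-0.9,0.95,-0.8,0,0.27],[0,0,-0.9,0.95,-0.8,0,0.27],[0,0,-0.9,0.95,-0.8,0,0.27]], "newtons": 20}}

```text
time: 0.77
ee_pos: [300.3, 426.6, 205.1]
ee_rot: [-0.0, 0.431, 0.902, -0.0]
contact_force: [0.7, -0.3, -0.0]
width: 44.1
grasp_force: 0.0
```

>>> {"fn": "servo_tool", "kwargs": {"targets": [[0,0,-0.9,0.95,-0.8,0,0.27],[0,0,-0.9,0.95,-0.8,0,0.27],[0,0,-0.9,0.95,-0.8,0,0.27],[0,0,-0.9,0.95,-0.8,0,0.27],[0,0,-0.9,0.95,-0.8,0,0.27],[0,0,-0.9,0.95,-0.8,0,0.27],[0,0,-0.9,0.95,-0.8,0,0.27],[0,0,-0.9,0.95,-0.8,0,0.27]]}}

```text
time: 1.43
ee_pos: [452.3, 298.7, 205.1]
ee_rot: [-0.0, 0.689, 0.725, -0.0]
contact_force: [-0.5, 0.7, -0.4]
width: 25.1
grasp_force: 0.0
```

>>> {"fn": "servo_tool", "kwargs": {"targets": [[0,0,0,0.19,-0.98,0,0.27],[0,0,0,0.19,-0.98,0,0.27],[0,0,0,0.19,-0.98,0,0.27],[0,0,0,0.19,-0.98,0,0.27],[0,0,0,0.19,-0.98,0,0.27],[0,0,0,0.19,-0.98,0,0.27],[0,0,0,0.19,-0.98,0,0.27],[0,0,0,0.19,-0.98,0,0.27]]}}

```text
time: 2.1
ee_pos: [481.8, 141.9, 205.1]
ee_rot: [-0.0, 0.688, 0.726, -0.0]
contact_force: [0.1, -0.4, -0.3]
width: 25.5
grasp_force: 0.0
```

>>> {"fn": "servo_tool", "kwargs": {"targets": [[0,0,0,0.19,-0.98,0,0.27],[0,0,0,0.19,-0.98,0,0.27],[0,0,0,0.19,-0.98,0,0.27],[0,0,0,0.19,-0.98,0,0.27],[0,0,0,0.19,-0.98,0,0.27],[0,0,0,0.19,-0.98,0,0.27],[0,0,0,0.19,-0.98,0,0.27],[0,0,0,0.19,-0.98,0,0.27]]}}

```text
time: 2.77
ee_pos: [512.3, -14.8, 205.1]
ee_rot: [-0.0, 0.688, 0.726, -0.0]
contact_force: [-0.5, 0.4, -0.4]
width: 25.1
grasp_force: 0.0
```

>>> {"fn": "servo_tool", "kwargs": {"targets": [[0,0,0,0.19,-0.98,0,0.27],[0,0,0,0.19,-0.98,0,0.27],[0,0,0,0.19,-0.98,0,0.27],[0,0,0,0.19,-0.98,0,0.27],[0,0,0,0.19,-0.98,0,0.27],[0,0,0,0.19,-0.98,0,0.27],[0,0,0,0.19,-0.98,0,0.27],[0,0,0,0.19,-0.98,0,0.27]]}}

```text
time: 3.43
ee_pos: [542.7, -171.5, 205.0]
ee_rot: [-0.0, 0.688, 0.726, -0.0]
contact_force: [0.9, 0.3, 0.4]
width: 25.3
grasp_force: 0.0
```

>>> {"fn": "servo_tool", "kwargs": {"targets": [[0,0,0,0.18,-1,0,0.27],[0,0,0,0.18,-1,0,0.27],[0,0,0,0.18,-1,0,0.27],[0,0,0,0.18,-1,0,0.27],[0,0,0,0.18,-1,0,0.27],[0,0,0,0.18,-1,0,0.27],[0,0,0,0.18,-1,0,0.27],[0,0,0,0.14,-1,0,0.27]]}}

```text
time: 4.1
ee_pos: [570.8, -331.5, 204.8]
ee_rot: [-0.001, 0.688, 0.726, 0.0]
contact_force: [0.9, 0.3, 0.7]
width: 25.5
grasp_force: 0.0
```

```bash
python3 - <<'E'
from h import *
f=grab('wrist','w1.png');P=cloud(f);Z=P[...,2]
hsv=cv2.cvtColor(f['img'],cv2.COLOR_RGB2HSV)
m=(Z>112)&(Z<133)&(hsv[...,1]>70)&(abs(P[...,1]+331)<75)&(P[...,0]<585)
print(m.sum(),cv2.minAreaRect(P[m][:,:2].astype(np.float32)),np.median(Z[m]),arm.get_state()['ee_pos'])
E
```

```text
1466 ((576.4241943359375, -327.08941650390625), (21.161542892456055, 127.81421661376953), 2.861499547958374) 127.27297605080159 [ 571.30896796 -336.07978015  204.35784687]
```

View pics/w1.png

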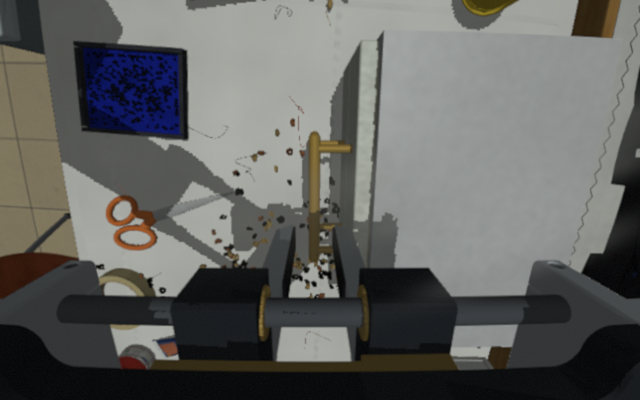

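The handle bar (pixel column ~314) lies between the fingers, so I'm going down to pinch it.

>>> {"fn": "servo_tool", "kwargs": {"targets": [[0,0,0,0,0,-0.9,0.27],[0,0,0,0,0,-0.9,0.27],[0,0,0,0,0,-0.9,0.27],[0,0,0,0,0,-0.9,0.27],[0,0,0,0,0,-0.9,0.27],[0,0,0,0,0,-0.6,0.27],[0,0,0,0,0,0,0.27],[0,0,0,0,0,0,0]]}}

```text
time: 4.82
ee_pos: [570.4, -330.1, 102.6]
ee_rot: [-0.001, 0.688, 0.726, -0.0]
contact_force: [1.0, -0.1, 0.5]
width: 21.6
grasp_force: 0.0
```

>>> {"fn": "servo_tool", "kwargs": {"targets": [[0,0,0,0,0,0,0],[0,0,0,0,0,0,0],[0,0,0,0,0,0,0]]}}

```text
time: 5.07
ee_pos: [571.1, -331.0, 104.6]
ee_rot: [0.001, 0.688, 0.726, -0.0]
contact_force: [-0.4, -0.7, 0.9]
width: 10.7
grasp_force: 20.0
```

>>> {"fn": "servo_tool", "kwargs": {"targets": [[0,0,0,-0.6,-0.03,0,0],[0,0,0,-0.8,-0.04,0,0],[0,0,0,-0.8,-0.04,0,0],[0,0,0,-0.8,-0.04,0,0],[0,0,0,-0.8,-0.04,0,0],[0,0,0,-0.8,-0.04,0,0],[0,0,0,-0.8,-0.04,0,0],[0,0,0,-0.8,-0.04,0,0]]}}

```text
time: 5.73
ee_pos: [446.6, -337.3, 104.5]
ee_rot: [0.002, 0.688, 0.726, 0.0]
contact_force: [1.2, 0.6, 0.5]
width: 10.5
grasp_force: 20.0
```

>>> {"fn": "servo_tool", "kwargs": {"targets": [[0,0,0,-0.2,-0.01,0,0],[0,0,0,-0.1,0,0,0],[0,0,0,0,0,0,0]]}}

```text
time: 5.98
ee_pos: [440.9, -337.6, 104.5]
ee_rot: [0.001, 0.688, 0.726, -0.0]
contact_force: [-0.8, 0.1, 4.9]
width: 10.2
grasp_force: 20.0
```

>>> {"fn": "servo_tool", "kwargs": {"targets": [[0,0,0,-0.15,-0.01,0,0],[0,0,0,-0.1,0,0,0],[0,0,0,0,0,0,0]]}}

```text
time: 6.23
ee_pos: [437.7, -337.8, 104.5]
ee_rot: [0.002, 0.688, 0.726, 0.001]
contact_force: [1.4, 0.9, 6.9]
width: 9.8
grasp_force: 20.0
```

>>> {"fn": "servo_tool", "kwargs": {"targets": [[0,0,0,-0.1,0,0,0],[0,0,0,0,0,0,0]]}}

```text
time: 6.4
ee_pos: [437.7, -337.8, 104.5]
ee_rot: [0.003, 0.688, 0.726, 0.002]
contact_force: [6.1, -0.3, 4.1]
width: 10.1
grasp_force: 20.0
```

>>> {"fn": "servo_tool", "kwargs": {"targets": [[0,0,0,0.05,0,0,0.27],[0,0,0,0,0,0,0.27],[0,0,0,0,0,0,0.27],[0,0,0,0,0,0,0.27],[0,0,0,0,0,0.8,0.27],[0,0,0,0,0,0.8,0.27],[0,0,0,0,0,0.8,0.27],[0,0,0,0,0,0.8,0.27]]}}

```text
time: 7.07
ee_pos: [434.3, -336.9, 167.6]
ee_rot: [-0.001, 0.688, 0.726, -0.0]
contact_force: [0.2, -0.3, -0.1]
width: 25.3
grasp_force: 0.0
```

>>> {"fn": "servo_tool", "kwargs": {"targets": [[0,0,-1,0.1,0,0.8,0.5],[0,0,-1,0.1,0,0.8,0.5],[0,0,-1,0.1,0,0.8,0.5],[0,0,-1,0.1,0,0.8,0.5],[0,0,-1,0.1,0,0.8,0.5],[0,0,-1,0.1,0,0.8,0.5],[0,0,-1,0.1,0,0,0.5],[0,0,-1,0.1,0,0,0.5]]}}

```text
time: 7.73
ee_pos: [451.0, -337.5, 264.3]
ee_rot: [0.001, 0.895, 0.445, 0.0]
contact_force: [-0.2, 0.2, 0.2]
width: 47.5
grasp_force: 0.0
```

>>> {"fn": "servo_tool", "kwargs": {"targets": [[0,0,-1,0.1,0,0,0.5],[0,0,-1,0.1,0,0,0.5],[0,0,-1,0.1,0,0,0.5],[0,0,-1,0.1,0,0,0.5],[0,0,-1,0.1,0,0,0.5],[0,0,-1,0.1,0,0,0.5],[0,0,-1,0.1,0,0,0.5],[0,0,-1,0.1,0,0,0.5]]}}

```text
time: 8.4
ee_pos: [466.5, -337.0, 262.8]
ee_rot: [-0.001, 0.994, 0.112, -0.001]
contact_force: [0.0, 0.2, 0.0]
width: 47.1
grasp_force: 0.0
```

>>> {"fn": "servo_tool", "kwargs": {"targets": [[0,0,-1,0.1,0,0,0.5],[0,0,-1,0.1,0,0,0.5],[0,0,0,0,0,0,0.5],[0,0,0,0,0,0,0.5]]}}

```text
time: 8.73
ee_pos: [470.6, -337.1, 263.0]
ee_rot: [-0.0, 1.0, 0.028, -0.001]
contact_force: [0.4, -0.1, 0.1]
width: 46.9
grasp_force: 0.0
```

```bash
python3 - <<'E'
from h import *
f=grab('wrist','w2.png');P=cloud(f);Z=P[...,2]
print(arm.get_state()['ee_pos'])
for z0,z1 in((108,125),):
  m=((Z>z0)&(Z<z1)&(P[...,0]>495)&(P[...,0]<640)&(abs(P[...,1]+335)<112)).astype(np.uint8)
  n,l,s,c=cv2.connectedComponentsWithStats(m)
  for i in range(1,n):
    if s[i,4]>60: q=l==i; print(s[i],cv2.minAreaRect(P[q][:,:2].astype(np.float32)),np.percentile(Z[q],[50,95]))
E
```

```text
[ 470.59514571 -337.11149659  263.12143044]
[416  45  10  51 249] ((609.8613891601562, -445.2764892578125), (53.184444427490234, 2.2527565956115723), 3.9567604064941406) [116.49393745 124.07025082]
[ 238  104   27   48 1014] ((537.5771484375, -260.6025085449219), (52.459129333496094, 27.901626586914062), 3.38507342338562) [116.4255047  119.34469909]
[ 300  106   26   48 1027] ((539.1044311523438, -331.5882568359375), (52.297019958496094, 27.473705291748047), 1.2852684259414673) [116.46654697 119.31865125]
[ 356  106   28   48 1037] ((542.915771484375, -397.8710021972656), (52.45124435424805, 28.620227813720703), 2.6292543411254883) [116.50081131 119.18707498]
[353 170  55   3 114] ((496.76214599609375, -413.8255310058594), (0.5292195677757263, 64.35344696044922), 3.077690601348877) [117.88824353 121.9426539 ]
```

View pics/w2.png

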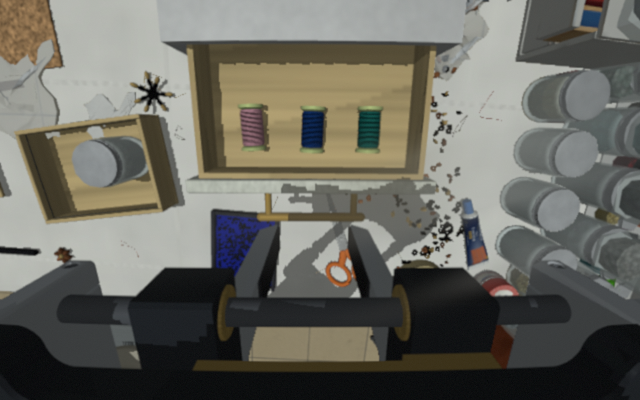

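Three reels lie in the drawer: pink (252,127), blue (313,130) and green (369,130), at y ≈ -261, -332 and -398. I'm starting with pink.

>>> {"fn": "servo_tool", "kwargs": {"targets": [[0,0,0,0.84,0.96,-0.9,0.5],[0,0,0,0.84,0.96,-0.9,0.5],[0,0,0,0.84,0.96,-0.9,0.5],[0,0,0,0.84,0.96,-0.9,0.5],[0,0,0,0,0,-0.95,0.5],[0,0,0,0,0,-0.95,0.5],[0,0,0,0,0,-0.95,0.5],[0,0,0,0,0,-0.95,0.5]], "newtons": 15}}

```text
time: 9.45
ee_pos: [538.0, -260.1, 114.5]
ee_rot: [0.0, 1.0, 0.028, -0.0]
contact_force: [-1.0, -0.0, -1.0]
width: 47.3
grasp_force: 0.0
```

>>> {"fn": "servo_tool", "kwargs": {"targets": [[0,0,0,0,0,-0.7,0.5],[0,0,0,0,0,-0.35,0.5],[0,0,0,0,0,0,0.5],[0,0,0,0,0,0,0],[0,0,0,0,0,0,0],[0,0,0,0,0,0,0],[0,0,0,0,0,0,0],[0,0,0,0,0,0,0]]}}

```text
time: 10.12
ee_pos: [538.8, -260.9, 95.6]
ee_rot: [0.001, 1.0, 0.027, 0.001]
contact_force: [0.7, -0.0, 2.3]
width: 28.8
grasp_force: 14.9
```

>>> {"fn": "servo_tool", "kwargs": {"targets": [[0,0,0,0,0,0.6,0],[0,0,0,0,0,0.9,0],[0,0,0,0,0,0.9,0],[0,0,0,0,0,0.9,0],[0,0,0,0,0,0.9,0],[0,0,0,0,0,0.9,0]]}}

```text
time: 10.62
ee_pos: [538.0, -260.3, 197.6]
ee_rot: [0.0, 1.0, 0.027, 0.0]
contact_force: [-0.4, 0.2, -0.3]
width: 28.9
grasp_force: 14.9
```

>>> {"fn": "servo_tool", "kwargs": {"targets": [[0,0,0.15,-0.17,0.96,0,0],[0,0,0.15,-0.17,0.96,0,0],[0,0,0.15,-0.17,0.96,0,0],[0,0,0.15,-0.17,0.96,0,0],[0,0,0.15,-0.17,0.96,0,0],[0,0,0.15,-0.17,0.96,0,0],[0,0,0.15,-0.17,0.96,0,0],[0,0,0.15,-0.17,0.96,0,0]]}}

```text
time: 11.28
ee_pos: [509.4, -104.5, 195.6]
ee_rot: [-0.001, 0.997, 0.08, -0.001]
contact_force: [0.2, -0.6, -0.4]
width: 28.5
grasp_force: 14.9
```

>>> {"fn": "servo_tool", "kwargs": {"targets": [[0,0,0,-0.17,0.96,0,0],[0,0,0,-0.17,0.96,0,0],[0,0,0,-0.17,0.96,0,0],[0,0,0,-0.17,0.96,0,0],[0,0,0,-0.17,0.96,0,0],[0,0,0,-0.17,0.96,0,0],[0,0,0,-0.17,0.96,0,0],[0,0,0,-0.17,0.96,0,0]]}}

```text
time: 11.95
ee_pos: [481.8, 48.7, 195.6]
ee_rot: [-0.0, 0.997, 0.08, -0.001]
contact_force: [0.7, 0.4, -1.8]
width: 28.1
grasp_force: 14.9
```

>>> {"fn": "servo_tool", "kwargs": {"targets": [[0,0,0,0,0,-0.95,0],[0,0,0,0,0,-0.95,0],[0,0,0,0,0,-0.95,0],[0,0,0,0,0,-0.95,0],[0,0,0,0,0,-0.95,0],[0,0,0,0,0,-0.95,0],[0,0,0,0,0,0,0]]}}

```text
time: 12.53
ee_pos: [479.0, 47.8, 78.8]
ee_rot: [-0.001, 0.997, 0.08, -0.004]
contact_force: [0.1, 1.1, -0.3]
width: 29.0
grasp_force: 14.9
```

```bash
python3 - <<'E'
from h import *
f=grab('wrist','w3.png');P=cloud(f);Z=P[...,2]
print(arm.get_state()['ee_pos'])
E
```

```text
[480.57894773  47.62386442  80.54625737]
```

View pics/w3.png

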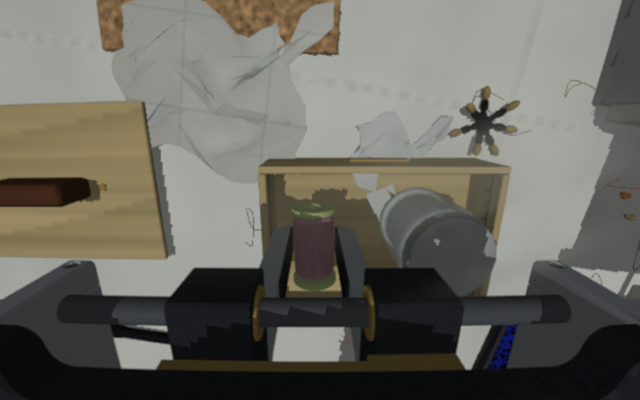

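>>> {"fn": "servo_tool", "kwargs": {"targets": [[0,0,0,0,0,-0.95,0],[0,0,0,0,0,-0.95,0],[0,0,0,0,0,-0.9,0],[0,0,0,0,0,-0.5,0],[0,0,0,0,0,0,0]]}}

```text
time: 13.0
ee_pos: [482.2, 47.2, 15.6]
ee_rot: [-0.0, 0.997, 0.08, -0.001]
contact_force: [-0.4, -0.2, -0.2]
width: 28.5
grasp_force: 14.9
```

>>> {"fn": "servo_tool", "kwargs": {"targets": [[0,0,0,0,0,-0.1,0],[0,0,0,0,0,0,0]]}}

```text
time: 13.17
ee_pos: [484.5, 46.9, 15.4]
ee_rot: [0.0, 0.997, 0.08, 0.001]
contact_force: [0.2, 0.2, -1.0]
width: 28.4
grasp_force: 14.9
```

>>> {"fn": "servo_tool", "kwargs": {"targets": [[0,0,0,0,0,-0.1,0],[0,0,0,0,0,0,0],[0,0,0,0,0,0,0.4],[0,0,0,0,0,0,0.4],[0,0,0,0,0,0,0.4],[0,0,0,0,0,0,0.4]]}}

```text
time: 13.67
ee_pos: [483.9, 46.7, 12.7]
ee_rot: [0.0, 0.997, 0.079, 0.0]
contact_force: [-1.0, 1.3, -0.2]
width: 37.8
grasp_force: 0.0
```

>>> {"fn": "servo_tool", "kwargs": {"targets": [[0,0,0,0,0,0.6,0.42],[0,0,0,0,0,0.95,0.42],[0,0,0,0,0,0.95,0.42],[0,0,0,0,0,0.95,0.5],[0,0,0,0,0,0.95,0.5],[0,0,0,0,0,0.95,0.5],[0,0,0,0,0,0.95,0.5],[0,0,0,0,0,0.95,0.5]]}}

```text
time: 14.33
ee_pos: [483.5, 46.7, 158.5]
ee_rot: [0.0, 0.997, 0.079, -0.0]
contact_force: [0.5, 0.4, -0.5]
width: 46.9
grasp_force: 0.0
```

>>> {"fn": "servo_tool", "kwargs": {"targets": [[0,0,-0.15,0.15,-0.95,0.95,0.5],[0,0,-0.15,0.15,-0.95,0.95,0.5],[0,0,-0.15,0.15,-0.95,0,0.5],[0,0,-0.15,0.15,-0.95,0,0.5],[0,0,-0.15,0.15,-0.95,0,0.5],[0,0,-0.15,0.15,-0.95,0,0.5],[0,0,-0.15,0.15,-0.95,0,0.5],[0,0,-0.15,0.15,-0.95,0,0.5]]}}

```text
time: 15.0
ee_pos: [507.6, -106.2, 195.5]
ee_rot: [0.0, 1.0, 0.027, -0.0]
contact_force: [-0.6, -0.3, -0.2]
width: 47.1
grasp_force: 0.0
```

>>> {"fn": "servo_tool", "kwargs": {"targets": [[0,0,0,0.15,-0.95,0,0.5],[0,0,0,0.15,-0.95,0,0.5],[0,0,0,0.15,-0.95,0,0.5],[0,0,0,0.15,-0.95,0,0.5],[0,0,0,0.15,-0.95,0,0.5],[0,0,0,0.15,-0.95,0,0.5],[0,0,0,0.15,-0.95,0,0.5],[0,0,0,0.15,-0.95,0,0.5]]}}

```text
time: 15.67
ee_pos: [531.6, -258.2, 195.3]
ee_rot: [-0.0, 1.0, 0.027, -0.0]
contact_force: [-0.2, -0.2, -0.6]
width: 47.2
grasp_force: 0.0
```

>>> {"fn": "servo_tool", "kwargs": {"targets": [[0,0,0,0.1,-0.95,0,0.5],[0,0,0,0.1,-0.95,0,0.5],[0,0,0,0.1,-0.95,0,0.5],[0,0,0,0.1,-0.8,0,0.5],[0,0,0,0,0,0,0.5]]}}

```text
time: 16.08
ee_pos: [540.0, -333.8, 195.0]
ee_rot: [0.001, 1.0, 0.026, 0.0]
contact_force: [-1.1, -0.1, 0.1]
width: 47.2
grasp_force: 0.0
```

>>> {"fn": "servo_tool", "kwargs": {"targets": [[0,0,0,0,0.1,-0.9,0.5],[0,0,0,0,0,-0.9,0.5],[0,0,0,0,0,-0.9,0.5],[0,0,0,0,0,-0.9,0.5],[0,0,0,0,0,-0.9,0.5],[0,0,0,0,0,-0.45,0.5],[0,0,0,0,0,0,0.5],[0,0,0,0,0,0,0]]}}

```text
time: 16.75
ee_pos: [539.8, -327.8, 96.5]
ee_rot: [-0.0, 1.0, 0.027, -0.0]
contact_force: [0.6, -0.3, 0.6]
width: 42.9
grasp_force: 0.0
```

>>> {"fn": "servo_tool", "kwargs": {"targets": [[0,0,0,0,0,0,0],[0,0,0,0,0,0,0],[0,0,0,0,0,0,0],[0,0,0,0,0,0,0],[0,0,0,0,0,0.6,0],[0,0,0,0,0,0.9,0],[0,0,0,0,0,0.9,0],[0,0,0,0,0,0.9,0]]}}

```text
time: 17.42
ee_pos: [539.5, -328.1, 163.3]
ee_rot: [-0.0, 1.0, 0.027, -0.0]
contact_force: [0.4, -0.1, -0.2]
width: 28.5
grasp_force: 14.9
```

>>> {"fn": "servo_tool", "kwargs": {"targets": [[0,0,0,0,0,0.9,0],[0,0,0,0,0,0.9,0]]}}

```text
time: 17.58
ee_pos: [539.6, -328.2, 199.6]
ee_rot: [0.0, 1.0, 0.027, 0.0]
contact_force: [0.2, -0.9, -0.2]
width: 29.0
grasp_force: 14.9
```

>>> {"fn": "servo_tool", "kwargs": {"targets": [[0,0,0.15,-0.3,0.915,0,0],[0,0,0.15,-0.3,0.915,0,0],[0,0,0.15,-0.3,0.915,0,0],[0,0,0.15,-0.3,0.915,0,0],[0,0,0.15,-0.3,0.915,0,0],[0,0,0.15,-0.3,0.915,0,0],[0,0,0.15,-0.3,0.915,0,0],[0,0,0.15,-0.3,0.915,0,0]]}}

```text
time: 18.25
ee_pos: [491.2, -181.0, 198.8]
ee_rot: [0.0, 0.997, 0.08, 0.0]
contact_force: [0.4, -0.0, -0.1]
width: 28.5
grasp_force: 14.9
```

>>> {"fn": "servo_tool", "kwargs": {"targets": [[0,0,0,-0.3,0.915,0,0],[0,0,0,-0.3,0.915,0,0],[0,0,0,-0.3,0.915,0,0],[0,0,0,-0.3,0.915,0,0],[0,0,0,-0.3,0.915,0,0],[0,0,0,-0.3,0.915,0,0],[0,0,0,-0.3,0.915,0,0],[0,0,0,-0.3,0.915,0,0]]}}

```text
time: 18.92
ee_pos: [443.2, -34.6, 198.8]
ee_rot: [0.0, 0.997, 0.079, 0.0]
contact_force: [-0.2, 0.7, -0.0]
width: 28.8
grasp_force: 14.9
```

>>> {"fn": "servo_tool", "kwargs": {"targets": [[0,0,0,-0.3,0.915,0,0],[0,0,0,-0.3,0.915,0,0],[0,0,0,-0.3,0.915,0,0],[0,0,0,-0.3,0.915,0,0],[0,0,0,0,0,-0.95,0],[0,0,0,0,0,-0.95,0],[0,0,0,0,0,-0.95,0],[0,0,0,0,0,-0.95,0]]}}

```text
time: 19.58
ee_pos: [419.8, 37.9, 122.3]
ee_rot: [0.0, 0.997, 0.08, 0.001]
contact_force: [0.5, -0.2, 0.1]
width: 28.7
grasp_force: 14.9
```

>>> {"fn": "servo_tool", "kwargs": {"targets": [[0,0,0,0,0,-0.5,0],[0,0,0,0,0,0,0]]}}

```text
time: 19.75
ee_pos: [417.7, 37.9, 110.8]
ee_rot: [-0.0, 0.997, 0.079, -0.002]
contact_force: [-0.8, -0.1, -0.5]
width: 28.6
grasp_force: 14.9
```

```bash
python3 - <<'E'
from h import *
f=grab('wrist','w4.png');P=cloud(f);Z=P[...,2]
print(arm.get_state()['ee_pos'])
o=np.array([460.8,-11.7]);a=np.radians(9.15);c,s=np.cos(a),np.sin(a)
B=(P[...,:2]-o)@np.array([[c,-s],[s,c]])
m=((Z>14)&(Z<45)&(abs(B[...,0])<64)&(abs(B[...,1])<89))
print(m.sum())
n,l,st,_=cv2.connectedComponentsWithStats(m.astype(np.uint8))
for i in range(1,n):
  if st[i,4]>150:
    q=l==i;print(st[i],B[q].min(0).round(),B[q].max(0).round(),np.percentile(Z[q],[50,95]))
np.savez('B.npz',B=B)
m=(Z>72)&(Z<95)&(abs(B[...,1])<95)&(abs(B[...,0])<70)&(B[...,1]<20)
if m.sum()>50: print('jar',B[m].min(0),B[m].max(0),Z[m].max())
E
```

```text
[418.84097062  37.80441234 111.95652376]
4513
[463  97  22  40 566] [ 31. -89.] [ 64. -86.] [32.95557871 44.04249172]
[ 299  104   33   60 1651] [ 5. 39.] [58. 69.] [32.42340576 35.23062995]
[376 116  43  69 476] [-14. -39.] [48. -4.] [30.98507925 43.59301259]
[ 343  189  129   49 1787] [-64. -89.] [-17.  25.] [31.43178682 43.79657732]
jar [-18.42323929 -69.53503997] [46.86954006 -5.29455699] 91.23380178189156
```

View pics/w4.png

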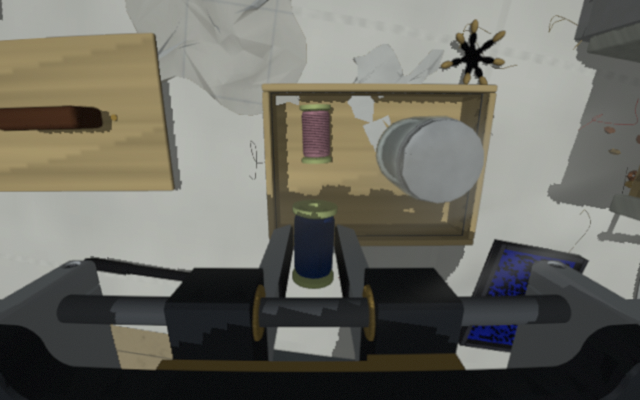

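>>> {"fn": "servo_tool", "kwargs": {"targets": [[0,0,0,0.15,0,-0.95,0],[0,0,0,0,0,-0.95,0],[0,0,0,0,0,-0.95,0],[0,0,0,0,0,-0.95,0],[0,0,0,0,0,-0.75,0],[0,0,0,0,0,-0.25,0],[0,0,0,0,0,0,0]]}}

```text
time: 20.38
ee_pos: [422.7, 37.7, 16.4]
ee_rot: [-0.0, 0.997, 0.079, -0.0]
contact_force: [-0.9, -0.3, -0.3]
width: 28.5
grasp_force: 14.9
```

>>> {"fn": "servo_tool", "kwargs": {"targets": [[0,0,0,0,0,0,0]]}}

```text
time: 20.47
ee_pos: [423.8, 37.6, 17.4]
ee_rot: [0.0, 0.997, 0.079, 0.001]
contact_force: [-0.3, 0.5, -1.3]
width: 28.8
grasp_force: 14.9
```

>>> {"fn": "servo_tool", "kwargs": {"targets": [[0,0,0,0,0,-0.2,0],[0,0,0,0,0,0,0],[0,0,0,0,0,0,0.4],[0,0,0,0,0,0,0.4],[0,0,0,0,0,0,0.4],[0,0,0,0,0,0,0.4]]}}

```text
time: 20.97
ee_pos: [422.5, 37.8, 12.6]
ee_rot: [0.0, 0.997, 0.079, -0.0]
contact_force: [0.6, -0.5, -0.5]
width: 37.6
grasp_force: 0.0
```

>>> {"fn": "servo_tool", "kwargs": {"targets": [[0,0,0,0,0,0.6,0.42],[0,0,0,0,0,0.95,0.42],[0,0,0,0,0,0.95,0.42],[0,0,0,0,0,0.95,0.5],[0,0,0,0,0,0.95,0.5],[0,0,0,0,0,0.95,0.5],[0,0,0,0,0,0.95,0.5],[0,0,0,0,0,0.95,0.5]]}}

```text
time: 21.63
ee_pos: [422.3, 37.8, 158.3]
ee_rot: [0.0, 0.997, 0.079, -0.0]
contact_force: [0.3, 0.2, -0.4]
width: 47.2
grasp_force: 0.0
```

>>> {"fn": "servo_tool", "kwargs": {"targets": [[0,0,-0.15,0.26,-0.95,0.95,0.5],[0,0,-0.15,0.26,-0.95,0.95,0.5],[0,0,-0.15,0.26,-0.95,0,0.5],[0,0,-0.15,0.26,-0.95,0,0.5],[0,0,-0.15,0.26,-0.95,0,0.5],[0,0,-0.15,0.26,-0.95,0,0.5],[0,0,-0.15,0.26,-0.95,0,0.5],[0,0,-0.15,0.26,-0.95,0,0.5]]}}

```text
time: 22.3
ee_pos: [464.1, -115.1, 195.3]
ee_rot: [-0.0, 1.0, 0.027, -0.0]
contact_force: [0.7, 0.2, -0.6]
width: 47.1
grasp_force: 0.0
```

>>> {"fn": "servo_tool", "kwargs": {"targets": [[0,0,0,0.26,-0.95,0,0.5],[0,0,0,0.26,-0.95,0,0.5],[0,0,0,0.26,-0.95,0,0.5],[0,0,0,0.26,-0.95,0,0.5],[0,0,0,0.26,-0.95,0,0.5],[0,0,0,0.26,-0.95,0,0.5],[0,0,0,0.26,-0.95,0,0.5],[0,0,0,0.26,-0.95,0,0.5]]}}

```text
time: 22.97
ee_pos: [505.8, -267.0, 195.2]
ee_rot: [-0.0, 1.0, 0.027, -0.0]
contact_force: [1.1, -0.2, 0.1]
width: 47.0
grasp_force: 0.0
```

>>> {"fn": "servo_tool", "kwargs": {"targets": [[0,0,0,0.26,-0.95,0,0.5],[0,0,0,0.26,-0.95,0,0.5],[0,0,0,0.26,-0.95,0,0.5],[0,0,0,0.26,-0.95,0,0.5],[0,0,0,0.26,-0.95,0,0.5],[0,0,0,0.26,-0.95,0,0.5],[0,0,0,0.26,-0.9,0,0.5],[0,0,0,0,0,0,0.5]]}}

```text
time: 23.63
ee_pos: [542.7, -401.7, 194.3]
ee_rot: [0.001, 1.0, 0.026, -0.0]
contact_force: [0.9, 0.9, 0.2]
width: 46.9
grasp_force: 0.0
```

```bash
python3 - <<'E'
from h import *
print(arm.get_state()['ee_pos'])
f=grab('top','t5.png')
c=f['img'][150:300,220:500,::-1]
cv2.imwrite('pics/t5c.png',cv2.resize(c,None,fx=2.8,fy=2.8,interpolation=cv2.INTER_CUBIC))
E
```

```text
[ 542.72946957 -401.67133746  194.33754319]
```

View pics/t5c.png

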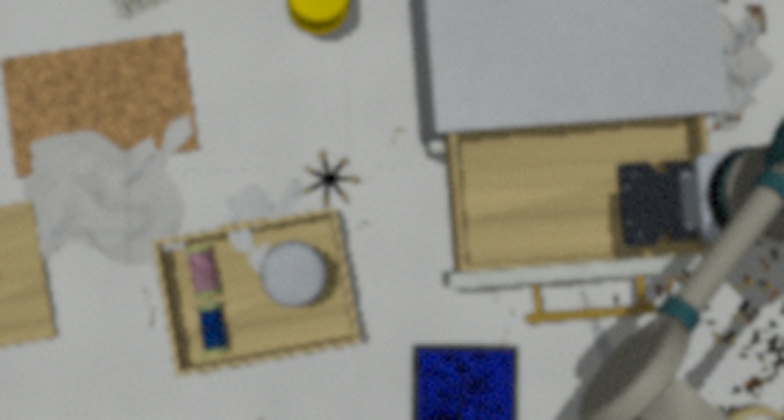

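Two reels lie flat in the box, with pink at crop (203,270) and blue at (213,328). Green is next.

>>> {"fn": "servo_tool", "kwargs": {"targets": [[0,0,0,0,0,-0.9,0.5],[0,0,0,0,0,-0.9,0.5],[0,0,0,0,0,-0.9,0.5],[0,0,0,0,0,-0.9,0.5],[0,0,0,0,0,-0.9,0.5],[0,0,0,0,0,-0.45,0.5],[0,0,0,0,0,0,0.5],[0,0,0,0,0,0,0]]}}

```text
time: 24.35
ee_pos: [542.2, -397.5, 96.6]
ee_rot: [-0.0, 1.0, 0.027, -0.0]
contact_force: [0.5, 0.0, 0.2]
width: 42.9
grasp_force: 0.0
```

>>> {"fn": "servo_tool", "kwargs": {"targets": [[0,0,0,0,0,0,0],[0,0,0,0,0,0,0],[0,0,0,0,0,0,0],[0,0,0,0,0,0,0],[0,0,0,0,0,0.6,0],[0,0,0,0,0,0.9,0],[0,0,0,0,0,0.9,0],[0,0,0,0,0,0.9,0]]}}

```text
time: 25.02
ee_pos: [542.2, -398.3, 164.0]
ee_rot: [0.0, 1.0, 0.027, -0.0]
contact_force: [0.5, -0.3, -1.4]
width: 28.5
grasp_force: 15.0
```

>>> {"fn": "servo_tool", "kwargs": {"targets": [[0,0,0,0,0,0.9,0],[0,0,0,0,0,0.9,0]]}}

```text
time: 25.18
ee_pos: [542.2, -398.3, 200.3]
ee_rot: [0.0, 1.0, 0.027, 0.0]
contact_force: [0.9, 0.0, -0.5]
width: 29.0
grasp_force: 15.0
```

>>> {"fn": "servo_tool", "kwargs": {"targets": [[0,0,0.15,-0.29,0.965,0,0],[0,0,0.15,-0.29,0.965,0,0],[0,0,0.15,-0.29,0.965,0,0],[0,0,0.15,-0.29,0.965,0,0],[0,0,0.15,-0.29,0.965,0,0],[0,0,0.15,-0.29,0.965,0,0],[0,0,0.15,-0.29,0.965,0,0],[0,0,0.15,-0.29,0.965,0,0]]}}

```text
time: 25.85
ee_pos: [495.6, -243.1, 199.4]
ee_rot: [0.0, 0.997, 0.08, 0.0]
contact_force: [0.1, -0.2, -0.4]
width: 28.3
grasp_force: 15.0
```

>>> {"fn": "servo_tool", "kwargs": {"targets": [[0,0,0,-0.29,0.965,0,0],[0,0,0,-0.29,0.965,0,0],[0,0,0,-0.29,0.965,0,0],[0,0,0,-0.29,0.965,0,0],[0,0,0,-0.29,0.965,0,0],[0,0,0,-0.29,0.965,0,0],[0,0,0,-0.29,0.965,0,0],[0,0,0,-0.29,0.965,0,0]]}}

```text
time: 26.52
ee_pos: [449.2, -88.7, 199.4]
ee_rot: [0.0, 0.997, 0.079, 0.0]
contact_force: [0.4, -0.5, -0.9]
width: 28.2
grasp_force: 15.0
```

>>> {"fn": "servo_tool", "kwargs": {"targets": [[0,0,0,-0.29,0.965,0,0],[0,0,0,-0.29,0.965,0,0],[0,0,0,-0.29,0.965,0,0],[0,0,0,-0.29,0.965,0,0],[0,0,0,0,0,-0.9,0],[0,0,0,0,0,-0.9,0],[0,0,0,0,0,-0.9,0],[0,0,0,0,0,-0.9,0]]}}

```text
time: 27.18
ee_pos: [426.7, -12.2, 126.9]
ee_rot: [0.0, 0.997, 0.08, 0.001]
contact_force: [0.4, -0.4, -0.4]
width: 28.6
grasp_force: 15.0
```

>>> {"fn": "servo_tool", "kwargs": {"targets": [[0,0,0,0,0,0,0],[0,0,0,0,0,0,0],[0,0,0,0,0,0,0]]}}

```text
time: 27.43
ee_pos: [427.2, -12.5, 127.7]
ee_rot: [0.0, 0.997, 0.079, 0.001]
contact_force: [-0.1, 1.2, 0.2]
width: 28.4
grasp_force: 15.0
```

```bash
python3 - <<'E'
from h import *
f=grab('wrist','w6.png');P=cloud(f);Z=P[...,2]
e=arm.get_state()['ee_pos']
o=np.array([460.8,-11.7]);a=np.radians(9.15);c,s=np.cos(a),np.sin(a);M=np.array([[c,-s],[s,c]])
B=(P[...,:2]-o)@M
print(e,(e[:2]-o)@M)
m=((Z>20)&(Z<45)&(abs(B[...,0])<62)&(B[...,1]<84)&(B[...,1]>28))
print('reels by',np.percentile(B[m],[1,99],axis=0).round())
m=(Z>78)&(Z<95)&(abs(B[...,0])<70)&(B[...,1]<0)
if m.sum()>50: print('jar',B[m].min(0),B[m].max(0))
E
```

```text
[427.4810357  -12.55051948 127.88812977] [-33.03024355   4.45867434]
reels by [[-53.  41.]
 [ 57.  67.]]
jar [ -24.91385842 -273.78957354] [69.969353  -6.3771289]
```

View pics/w6.png

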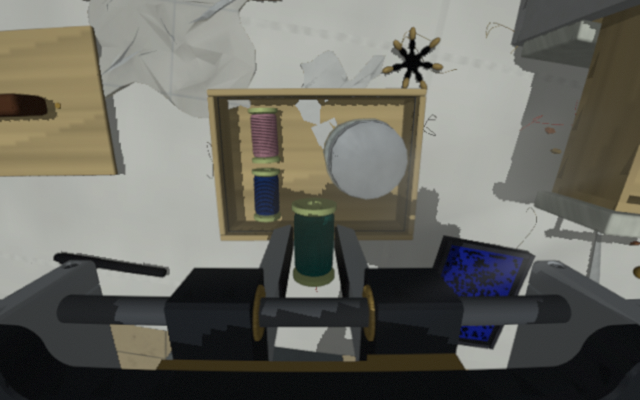

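>>> {"fn": "servo_tool", "kwargs": {"targets": [[0,0,0,0,0,-0.95,0],[0,0,0,0,0,-0.95,0],[0,0,0,0,0,-0.95,0],[0,0,0,0,0,-0.95,0],[0,0,0,0,0,-0.95,0],[0,0,0,0,0,-0.7,0],[0,0,0,0,0,-0.25,0],[0,0,0,0,0,0,0]]}}

```text
time: 28.15
ee_pos: [427.1, -12.5, 12.9]
ee_rot: [0.0, 0.997, 0.079, 0.0]
contact_force: [0.2, -0.8, 0.9]
width: 28.7
grasp_force: 15.0
```

>>> {"fn": "servo_tool", "kwargs": {"targets": [[0,0,0,0,0,-0.05,0],[0,0,0,0,0,0,0]]}}

```text
time: 28.32
ee_pos: [427.5, -12.5, 12.3]
ee_rot: [0.0, 0.997, 0.079, 0.001]
contact_force: [-0.1, -0.1, -0.5]
width: 28.4
grasp_force: 15.0
```

>>> {"fn": "servo_tool", "kwargs": {"targets": [[0,0,0,0,0,0,0.38],[0,0,0,0,0,0,0.38],[0,0,0,0,0,0,0.38],[0,0,0,0,0,0,0.38],[0,0,0,0,0,0.6,0.38],[0,0,0,0,0,0.95,0.38],[0,0,0,0,0,0.95,0.38],[0,0,0,0,0,0.95,1]]}}

```text
time: 28.98
ee_pos: [426.0, -12.2, 81.2]
ee_rot: [-0.0, 0.997, 0.079, -0.0]
contact_force: [0.3, 0.7, -0.2]
width: 39.5
grasp_force: 0.0
```

>>> {"fn": "servo_tool", "kwargs": {"targets": [[0,0,0,-0.2,-0.35,0.95,1],[0,0,0,-0.2,-0.35,0.95,1],[0,0,0,-0.2,-0.35,0.95,1],[0,0,0,-0.2,-0.35,0.95,1],[0,0,0,-0.2,-0.35,0.95,1],[0,0,0,0,0,0,1],[0,0,0,0,0,0,1]]}}

```text
time: 29.57
ee_pos: [406.8, -47.5, 176.0]
ee_rot: [0.0, 0.997, 0.079, 0.001]
contact_force: [0.1, -0.1, -0.0]
width: 85.5
grasp_force: 0.0
```

```bash
python3 - <<'E'
from h import *
f=grab('wrist','w7.png');P=cloud(f);Z=P[...,2]
e=arm.get_state()['ee_pos'];print(e)
def rect(m,nm): print(nm,m.sum(),cv2.minAreaRect(P[m][:,:2].astype(np.float32)),np.percentile(Z[m],[5,50,95]).round(1))
near=(abs(P[...,0]-480)<60)&(abs(P[...,1]+48)<60)
m=near&(Z>80)&(Z<97);rect(m,'jar');print(cv2.minEnclosingCircle(P[m][:,:2].astype(np.float32)))
box=(abs(P[...,0]-461)<105)&(abs(P[...,1]+12)<125)
m=box&(Z>47)&(Z<57);rect(m,'rim')
o=np.array([460.8,-11.7]);a=np.radians(9.15);c,s=np.cos(a),np.sin(a);M=np.array([[c,-s],[s,c]])
B=(P[...,:2]-o)@M
m=(Z>22)&(Z<45)&(abs(B[...,0])<62)&(B[...,1]<86)&(B[...,1]>-15)&(B[...,0]<10)
n,l,st,_=cv2.connectedComponentsWithStats(m.astype(np.uint8))
for i in range(1,n):
  if st[i,4]>150:
    q=l==i;print(st[i],B[q].min(0).round(),B[q].max(0).round(),np.percentile(Z[q],[50,95]))
f=grab('top','t7.png');P=cloud(f);Z=P[...,2]
hsv=cv2.cvtColor(f['img'],cv2.COLOR_RGB2HSV)
m=(hsv[...,1]>75)&(Z>-5)&(Z<10)&(P[...,0]>560)&(P[...,0]<760)&(P[...,1]>40)&(P[...,1]<280)
m=cv2.morphologyEx(m.astype(np.uint8),cv2.MORPH_OPEN,np.ones((3,3)))>0
rect(m,'mat'); 
E
```

```text
[406.05758862 -47.02413568 175.0638275 ]
jar 3605 ((480.3940734863281, -47.832069396972656), (63.61521911621094, 63.653900146484375), 34.91604232788086) [86.7 88.7 89.9]
((480.3642883300781, -48.08064651489258), 32.55408477783203)
rim 3866 ((462.11810302734375, -9.341384887695312), (141.83297729492188, 192.8226318359375), 9.03622055053711) [48.8 52.5 53.8]
[232 142  27  46 997] [-56.  40.] [-3. 69.] [32.28038078 35.13771218]
[275 146  25  45 964] [-60.  -9.] [-7. 19.] [32.3460482  35.29388947]
mat 1993 ((663.488037109375, 153.98190307617188), (123.2156982421875, 194.89212036132812), 7.526916980743408) [0.5 4.7 8.5]
```

View pics/w7.png

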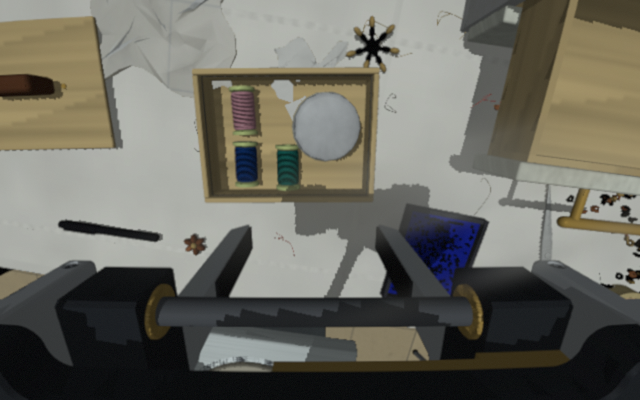

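The jar is at (480.4,-48), the mat centre at (663.5,154), and all three reels lie flat. Grasping the jar now.

>>> {"fn": "servo_tool", "kwargs": {"targets": [[0,0,0,0.93,-0.02,0,1],[0,0,0,0.93,-0.02,0,1],[0,0,0,0.93,0,0,1],[0,0,0,0.93,0,0,1],[0,0,0,0,0,-0.8,1],[0,0,0,0,0,-0.95,1],[0,0,0,0,0,-0.95,1],[0,0,0,0,0,-0.95,1]], "newtons": 25}}

```text
time: 30.33
ee_pos: [479.8, -47.2, 100.0]
ee_rot: [-0.001, 0.997, 0.08, -0.001]
contact_force: [0.3, -0.9, -0.7]
width: 94.0
grasp_force: 0.0
```

>>> {"fn": "servo_tool", "kwargs": {"targets": [[0,0,0,0,0,-0.95,1],[0,0,0,0,0,-0.95,1],[0,0,0,0,0,-0.3,1],[0,0,0,0,0,0,1]]}}

```text
time: 30.67
ee_pos: [478.5, -47.1, 55.9]
ee_rot: [-0.001, 0.997, 0.08, -0.003]
contact_force: [0.2, 0.4, 0.2]
width: 93.9
grasp_force: 0.0
```

>>> {"fn": "servo_tool", "kwargs": {"targets": [[0,0,0,0,0,0,0],[0,0,0,0,0,0,0],[0,0,0,0,0,0,0],[0,0,0,0,0,0,0],[0,0,0,0,0,0,0],[0,0,0,0,0,0,0],[0,0,0,0,0,0,0]]}}

```text
time: 31.25
ee_pos: [481.3, -48.2, 59.3]
ee_rot: [0.0, 0.997, 0.079, 0.001]
contact_force: [-0.9, 0.7, 5.1]
width: 65.5
grasp_force: 25.0
```

>>> {"fn": "servo_tool", "kwargs": {"targets": [[0,0,0,0,0,0.4,0],[0,0,0,0,0,0.8,0],[0,0,0,0,0,0.9,0],[0,0,0,0,0,0.9,0],[0,0,0,0,0,0.9,0],[0,0,0,0,0,0.6,0]]}}

```text
time: 31.75
ee_pos: [481.1, -48.2, 150.3]
ee_rot: [0.0, 0.997, 0.079, 0.001]
contact_force: [0.9, 0.9, -1.6]
width: 65.4
grasp_force: 25.0
```

>>> {"fn": "servo_tool", "kwargs": {"targets": [[0,0,0,0.6,0.6,0,0],[0,0,0,0.9,0.95,0,0],[0,0,0,0.9,0.95,0,0],[0,0,0,0.9,0.95,0,0],[0,0,0,0.9,0.95,0,0],[0,0,0,0.9,0.95,0,0],[0,0,0,0.9,0.95,0,0],[0,0,0,0.9,0.95,0,0]]}}

```text
time: 32.42
ee_pos: [619.0, 97.9, 148.4]
ee_rot: [0.0, 0.997, 0.08, -0.001]
contact_force: [-0.1, -0.8, -0.8]
width: 65.5
grasp_force: 25.0
```

>>> {"fn": "servo_tool", "kwargs": {"targets": [[0,0,0,0.9,0.95,0,0],[0,0,0,0.9,0.95,0,0],[0,0,0,0.9,0.95,0,0],[0,0,0,0.7,0.7,0,0],[0,0,0,0,0,-0.7,0],[0,0,0,0,0,-0.7,0],[0,0,0,0,0,0,0],[0,0,0,0,0,0,0]]}}

```text
time: 33.08
ee_pos: [685.7, 167.8, 119.4]
ee_rot: [0.0, 0.997, 0.079, -0.002]
contact_force: [0.4, -0.6, -0.8]
width: 65.7
grasp_force: 25.0
```

```bash
python3 - <<'E'
from h import *
e=arm.get_state()['ee_pos'];print(e)
grab('side','s8.png')
E
```

```text
[685.69308795 167.81828839 119.37244682]
```

View pics/s8.png

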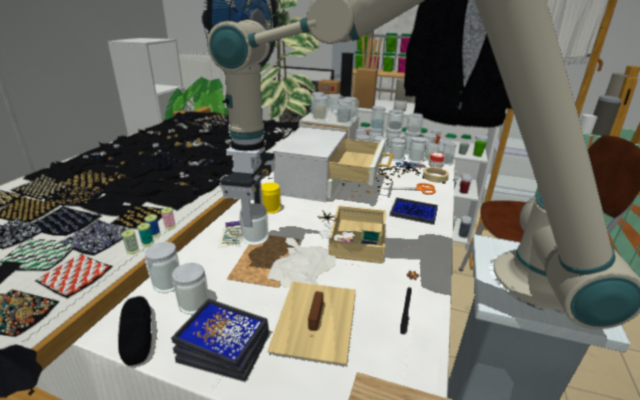

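The jar hangs upright over the mat at (255,225). The lid looks slightly shifted, so I'll measure it again later. Lowering the jar.

>>> {"fn": "servo_tool", "kwargs": {"targets": [[0,0,0,0,0,-0.8,0],[0,0,0,0,0,-0.8,0],[0,0,0,0,0,-0.8,0],[0,0,0,0,0,-0.3,0],[0,0,0,0,0,-0.1,0],[0,0,0,0,0,0,0],[0,0,0,0,0,0,0]]}}

```text
time: 33.72
ee_pos: [687.7, 167.9, 65.9]
ee_rot: [-0.0, 0.997, 0.079, 0.001]
contact_force: [0.6, 0.1, -1.1]
width: 65.7
grasp_force: 25.0
```

>>> {"fn": "servo_tool", "kwargs": {"targets": [[0,0,0,0,0,-0.1,0],[0,0,0,0,0,0,0],[0,0,0,0,0,0,0]]}}

```text
time: 33.97
ee_pos: [687.0, 168.0, 63.1]
ee_rot: [0.0, 0.997, 0.079, 0.0]
contact_force: [-0.2, 0.3, -0.8]
width: 65.5
grasp_force: 25.0
```

>>> {"fn": "servo_tool", "kwargs": {"targets": [[0,0,0,0,0,-0.1,0],[0,0,0,0,0,-0.1,0],[0,0,0,0,0,0,0]]}}

```text
time: 34.22
ee_pos: [686.7, 168.0, 58.4]
ee_rot: [0.0, 0.997, 0.079, 0.0]
contact_force: [-0.3, 0.9, -0.8]
width: 65.6
grasp_force: 25.0
```

>>> {"fn": "servo_tool", "kwargs": {"targets": [[0,0,0,0,0,-0.05,0],[0,0,0,0,0,0,0]]}}

```text
time: 34.38
ee_pos: [686.7, 168.0, 58.3]
ee_rot: [0.0, 0.997, 0.079, 0.0]
contact_force: [-1.7, -0.2, 3.7]
width: 65.7
grasp_force: 25.0
```

>>> {"fn": "servo_tool", "kwargs": {"targets": [[0,0,0,0,0,0,1],[0,0,0,0,0,0,1],[0,0,0,0,0,0,1],[0,0,0,0,0,0,1],[0,0,0,0,0,0,1],[0,0,0,0,0,0.4,1],[0,0,0,0,0,0.8,1],[0,0,0,0,0,0.95,1]]}}

```text
time: 35.05
ee_pos: [685.8, 167.8, 100.0]
ee_rot: [0.0, 0.997, 0.079, -0.001]
contact_force: [-0.1, 0.4, 0.2]
width: 93.7
grasp_force: 0.0
```

>>> {"fn": "servo_tool", "kwargs": {"targets": [[0,0,0,0,0,0.95,1],[0,0,0,0,0,0.95,1],[0,0,0,0,0,0.95,1],[0,0,1,-0.8,0.1,0.9,0.6],[0,0,1,-0.8,0.1,0.9,0.6],[0,0,1,-0.8,0.1,0.9,0.6],[0,0,1,-0.8,0.1,0,0.6],[0,0,1,-0.8,0.1,0,0.6]]}}

```text
time: 35.72
ee_pos: [606.9, 178.2, 213.9]
ee_rot: [0.0, 0.955, 0.295, 0.002]
contact_force: [0.2, 1.4, 0.5]
width: 63.9
grasp_force: 0.0
```

>>> {"fn": "servo_tool", "kwargs": {"targets": [[0,0,1,-0.8,0.1,0,0.6],[0,0,1,-0.8,0.1,0,0.6],[0,0,1,-0.8,0.1,0,0.6],[0,0,1,-0.8,0.1,0,0.6],[0,0,1,-0.8,0.1,0,0.6],[0,0,1,-0.8,0.1,0,0.6],[0,0,1,-0.8,0.1,0,0.6],[0,0,1,-0.8,0,0,0.6]]}}

```text
time: 36.38
ee_pos: [478.0, 192.2, 212.2]
ee_rot: [0.0, 0.797, 0.604, 0.001]
contact_force: [-0.1, -0.1, -0.1]
width: 56.5
grasp_force: 0.0
```

>>> {"fn": "servo_tool", "kwargs": {"targets": [[0,0,1,-0.6,0,0,0.6],[0,0,1,-0.6,0,0,0.6],[0,0,1,0,0,0,0.6],[0,0,1,0,0,0,0.6],[0,0,1,0,0,0,0.6],[0,0,0,0,0,0,0.6],[0,0,0,0,0,0,0.6]]}}

```text
time: 36.97
ee_pos: [454.8, 191.9, 212.0]
ee_rot: [0.0, 0.65, 0.76, 0.0]
contact_force: [-0.1, 0.3, -0.4]
width: 56.5
grasp_force: 0.0
```

```bash
python3 - <<'E'
from h import *
s=arm.get_state();print(s['ee_pos'],s['ee_rot'])
f=grab('wrist','w9.png');P=cloud(f);Z=P[...,2]
def rect(m,nm):
  n,l,st,_=cv2.connectedComponentsWithStats(m.astype(np.uint8));i=1+st[1:,4].argmax();m=l==i
  print(nm,m.sum(),st[i],cv2.minAreaRect(P[m][:,:2].astype(np.float32)),np.percentile(Z[m],[5,50,95]).round(1))
n=(abs(P[...,0]-460)<150)&(abs(P[...,1]-290)<150)
rect(n&(Z>10)&(Z<20),'plate');rect(n&(Z>42)&(Z<60),'handle')
f=grab('top');P=cloud(f);Z=P[...,2]
m=(abs(P[...,0]-687)<60)&(abs(P[...,1]-168)<60)&(Z>75)&(Z<110)
rect(m,'jar')
E
```

```text
[454.78858533 191.94903048 212.01732311] [2.76907456e-04 6.49518625e-01 7.60345550e-01 3.51618199e-04]
plate 17451 [  283     5   123   164 17451] ((473.39404296875, 313.18902587890625), (148.88780212402344, 198.56719970703125), 9.349470138549805) [13.4 14.7 16.1]
handle 1245 [ 337   51   19   73 1245] ((473.6900634765625, 312.9823913574219), (20.441896438598633, 79.17318725585938), 9.190679550170898) [46.6 50.2 51.8]
jar 409 [236 165  23  23 409] ((684.6136474609375, 164.65765380859375), (62.82190704345703, 61.8947639465332), 43.73340606689453) [79.4 86.1 90.6]
```

View pics/w9.png

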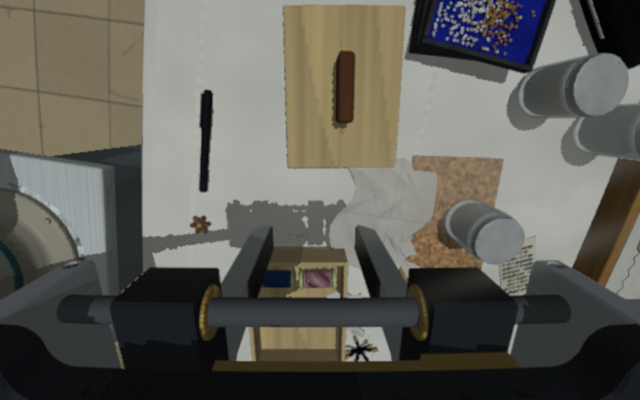

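The lid was knocked to (473.6,313) with yaw 9.2°, and its handle is at pixel (345,87). The jar stands on the mat. Grasping the lid.

>>> {"fn": "servo_tool", "kwargs": {"targets": [[0,0,0,0.13,0.86,0,0.6],[0,0,0,0.13,0.86,0,0.6],[0,0,0,0.13,0.86,0,0.6],[0,0,0,0.13,0.86,0,0.6],[0,0,0,0.14,0.87,0,0.6],[0,0,0,0.14,0.87,0,0.6],[0,0,0,0.14,0.87,0,0.6],[0,0,0,0,0,-0.8,0.6]], "newtons": 40}}

```text
time: 37.73
ee_pos: [476.2, 317.0, 197.9]
ee_rot: [0.001, 0.649, 0.761, 0.004]
contact_force: [1.1, -0.2, -0.2]
width: 56.5
grasp_force: 0.0
```

>>> {"fn": "servo_tool", "kwargs": {"targets": [[0,0,0,0,0,-0.95,0.6],[0,0,0,0,0,-0.95,0.6],[0,0,0,0,0,-0.95,0.6],[0,0,0,0,0,-0.95,0.5],[0,0,0,0,0,-0.95,0.5],[0,0,0,0,0,-0.95,0.5],[0,0,0,0,0,-0.95,0.5],[0,0,0,0,0,-0.95,0.5]]}}

```text
time: 38.4
ee_pos: [473.7, 313.0, 42.6]
ee_rot: [0.0, 0.649, 0.761, 0.0]
contact_force: [0.4, -0.1, 0.2]
width: 47.0
grasp_force: 0.0
```

>>> {"fn": "servo_tool", "kwargs": {"targets": [[0,0,0,0,0,-0.6,0.5],[0,0,0,0,0,-0.3,0.5],[0,0,0,0,0,0,0.5],[0,0,0,0,0,0,0.5]]}}

```text
time: 38.73
ee_pos: [473.9, 313.1, 25.7]
ee_rot: [0.0, 0.649, 0.761, 0.0]
contact_force: [0.5, 0.1, -0.0]
width: 47.5
grasp_force: 0.0
```

>>> {"fn": "servo_tool", "kwargs": {"targets": [[0,0,0,0,0,-0.15,0.5],[0,0,0,0,0,0,0],[0,0,0,0,0,0,0],[0,0,0,0,0,0,0],[0,0,0,0,0,0,0],[0,0,0,0,0,0,0],[0,0,0,0,0,0,0],[0,0,0,0,0,0,0]]}}

```text
time: 39.4
ee_pos: [473.7, 313.0, 22.9]
ee_rot: [0.0, 0.649, 0.761, 0.0]
contact_force: [0.5, 0.0, 2.7]
width: 19.6
grasp_force: 40.0
```

>>> {"fn": "servo_tool", "kwargs": {"targets": [[0,0,0,0,0,0.3,0],[0,0,0,0,0,0.8,0],[0,0,0,0,0,0.9,0],[0,0,0,0,0,0.9,0],[0,0,0,0,0,0.9,0],[0,0,0,0,0,0.9,0]]}}

```text
time: 39.9
ee_pos: [472.9, 312.6, 117.0]
ee_rot: [-0.0, 0.649, 0.761, -0.001]
contact_force: [0.3, 0.4, -3.1]
width: 20.0
grasp_force: 40.0
```

>>> {"fn": "servo_tool", "kwargs": {"targets": [[0,0,0,-0.035,-0.5,0,0],[0,0,0,-0.035,-0.95,0,0],[0,0,0,-0.035,-0.95,0,0],[0,0,0,-0.035,-0.95,0,0],[0,0,0,-0.035,-0.95,0,0],[0,0,0,-0.035,-0.95,0,0],[0,0,0,-0.035,-0.95,0,0],[0,0,0,-0.035,-0.95,0,0]]}}

```text
time: 40.57
ee_pos: [466.5, 168.1, 115.2]
ee_rot: [-0.001, 0.649, 0.761, -0.001]
contact_force: [1.3, -0.4, -2.9]
width: 19.6
grasp_force: 40.0
```

>>> {"fn": "servo_tool", "kwargs": {"targets": [[0,0,0,-0.035,-0.95,0,0],[0,0,0,-0.035,-0.95,0,0],[0,0,0,-0.035,-0.95,0,0],[0,0,0,-0.035,-0.95,0,0],[0,0,0,-0.035,-0.95,0,0],[0,0,0,-0.035,-0.95,0,0],[0,0,0,-0.035,-0.95,0,0],[0,0,0,-0.035,-0.95,0,0]]}}

```text
time: 41.23
ee_pos: [460.7, 16.6, 115.3]
ee_rot: [-0.001, 0.649, 0.761, -0.001]
contact_force: [1.2, 0.3, -2.2]
width: 20.0
grasp_force: 40.0
```

>>> {"fn": "servo_tool", "kwargs": {"targets": [[0,0,0,-0.02,-0.9,0,0],[0,0,0,0,-0.47,0,0],[0,0,0,0,0,0,0],[0,0,0,0,0,0,0],[0,0,0,0,0,0,0]]}}

```text
time: 41.65
ee_pos: [461.4, -8.8, 116.1]
ee_rot: [-0.001, 0.649, 0.761, 0.0]
contact_force: [-0.5, 0.2, -1.1]
width: 19.6
grasp_force: 40.0
```

```bash
python3 - <<'E'
from h import *
s=arm.get_state();print(s['ee_pos'],s['ee_rot'],s['contact_force'])
f=grab('wrist','w10.png');P=cloud(f);Z=P[...,2]
n=(abs(P[...,0]-460)<150)&(abs(P[...,1]+10)<150)
m=n&(Z>100)&(Z<120);print(m.sum(),np.percentile(P[m],[1,50,99],axis=0))
E
```

```text
[461.44487289  -8.79240076 116.10930968] [-5.67307269e-04  6.48702025e-01  7.61042283e-01  6.16294833e-05] [-0.51934628  0.19895073 -1.05276266]
34673 [[379.56826525 -98.50891276 106.46394838]
 [453.28117257  40.1926866  108.04101466]
 [529.44893102  94.52295563 109.61515899]]
```

View pics/w10.png

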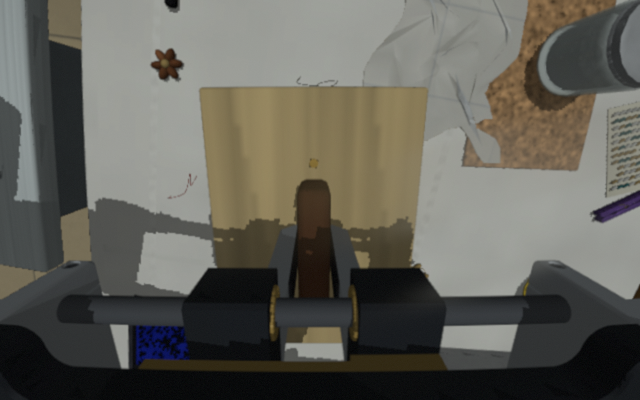

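The lid is level over the box with no sign of slip. Lowering it gently.

>>> {"fn": "servo_tool", "kwargs": {"targets": [[0,0,0,0,-0.06,-0.7,0],[0,0,0,0,0,-0.7,0],[0,0,0,0,0,-0.4,0],[0,0,0,0,0,0,0],[0,0,0,0,0,-0.1,0],[0,0,0,0,0,0,0]]}}

```text
time: 42.2
ee_pos: [462.2, -10.4, 78.7]
ee_rot: [0.0, 0.648, 0.761, 0.0]
contact_force: [0.3, -0.4, -2.7]
width: 19.8
grasp_force: 40.0
```

>>> {"fn": "servo_tool", "kwargs": {"targets": [[0,0,0,0,0,-0.1,0],[0,0,0,0,0,-0.1,0],[0,0,0,0,0,0,0]]}}

```text
time: 42.45
ee_pos: [461.9, -10.7, 74.5]
ee_rot: [0.0, 0.649, 0.761, 0.0]
contact_force: [-0.3, 0.0, -2.0]
width: 19.7
grasp_force: 40.0
```

>>> {"fn": "servo_tool", "kwargs": {"targets": [[0,0,0,0,0,-0.1,0],[0,0,0,0,0,-0.1,0],[0,0,0,0,0,0,0]]}}

```text
time: 42.7
ee_pos: [461.7, -10.7, 70.2]
ee_rot: [-0.0, 0.649, 0.761, -0.0]
contact_force: [0.1, 0.6, -1.9]
width: 20.0
grasp_force: 40.0
```

>>> {"fn": "servo_tool", "kwargs": {"targets": [[0,0,0,0,0,-0.1,0],[0,0,0,0,0,0,0]]}}

```text
time: 42.87
ee_pos: [461.7, -10.6, 68.2]
ee_rot: [-0.0, 0.649, 0.761, -0.0]
contact_force: [0.1, -0.6, -2.3]
width: 20.0
grasp_force: 40.0
```

It has entered freely. The last millimetres, then release.

>>> {"fn": "servo_tool", "kwargs": {"targets": [[0,0,0,0,0,-0.1,0],[0,0,0,0,0,-0.05,0],[0,0,0,0,0,0,0]]}}

```text
time: 43.12
ee_pos: [462.2, -10.7, 66.8]
ee_rot: [0.0, 0.649, 0.761, 0.0]
contact_force: [-2.7, 0.5, 9.1]
width: 19.5
grasp_force: 40.0
```

>>> {"fn": "servo_tool", "kwargs": {"targets": [[0,0,0,0,0,0,0.5],[0,0,0,0,0,0,0.5],[0,0,0,0,0,0,0.5],[0,0,0,0,0,0,0.5],[0,0,0,0,0,0,0.5],[0,0,0,0,0,0.6,0.5],[0,0,0,0,0,0.95,0.5],[0,0,0,0,0,0.95,0.5]]}}

```text
time: 43.78
ee_pos: [461.2, -10.6, 115.4]
ee_rot: [-0.001, 0.649, 0.761, -0.001]
contact_force: [0.2, -0.6, 0.5]
width: 47.1
grasp_force: 0.0
```

>>> {"fn": "servo_tool", "kwargs": {"targets": [[0,0,0,-0.2,0,0.95,0.1],[0,0,0,-0.2,-0.95,0.95,0.1],[0,0,0,-0.2,-0.95,0.95,0.1],[0,0,0,-0.2,-0.95,0.95,0.1],[0,0,0,-0.2,-0.95,0,0.1],[0,0,0,-0.2,-0.95,0,0.1],[0,0,0,-0.2,-0.95,0,0.1],[0,0,0,-0.2,-0.95,0,0.1]]}}

```text
time: 44.45
ee_pos: [429.6, -144.5, 191.5]
ee_rot: [0.0, 0.649, 0.761, 0.0]
contact_force: [0.4, 0.4, 0.3]
width: 9.5
grasp_force: 0.0
```

>>> {"fn": "servo_tool", "kwargs": {"targets": [[0,0,0,-0.2,-0.95,0,0.1],[0,0,0,-0.2,-0.95,0,0.1],[0,0,0,-0.2,-0.95,0,0.1],[0,0,0,-0.2,-0.95,0,0.1],[0,0,0,0,0,0,0.1]]}}

```text
time: 44.87
ee_pos: [413.6, -222.7, 191.3]
ee_rot: [0.001, 0.65, 0.76, -0.001]
contact_force: [0.6, 0.5, -0.2]
width: 9.0
grasp_force: 0.0
```

```bash
python3 - <<'E'
from h import *
s=arm.get_state();print(s['ee_pos'],s['ee_rot'])
f=grab('top','t11.png');P=cloud(f);Z=P[...,2]
n=(abs(P[...,0]-461)<110)&(abs(P[...,1]+10)<125)
m=n&(Z>45)&(Z<70);print(cv2.minAreaRect(P[m][:,:2].astype(np.float32)))
A=np.c_[P[m],np.ones(m.sum())];k=np.linalg.lstsq(A[:,[0,1,3]],A[:,2],rcond=None)[0];print('plate',np.median(Z[m]),k[:2]*100)
m=(abs(P[...,0]-687)<70)&(abs(P[...,1]-168)<70)&(Z>75)&(Z<110)
print('jar',cv2.minAreaRect(P[m][:,:2].astype(np.float32)),np.median(Z[m]))
f=grab('side','s11.png');P=cloud(f);Z=P[...,2]
n=(abs(P[...,0]-461)<90)&(abs(P[...,1]+10)<110)
m=n&(Z>50)&(Z<70);print('side plate',np.percentile(Z[m],[25,50,75]))
c=f['img'][150:320,200:480,::-1]
cv2.imwrite('pics/s11c.png',cv2.resize(c,None,fx=2.8,fy=2.8,interpolation=cv2.INTER_CUBIC))
E
```

```text
[ 413.64988599 -222.66611031  191.28360814] [ 5.64166111e-04  6.49719395e-01  7.60173507e-01 -7.92504823e-04]
((460.126953125, -12.665298461914062), (148.65121459960938, 198.44776916503906), 9.113910675048828)
plate 57.870309721087764 [ 0.21214466 -0.03373928]
jar ((684.3286743164062, 164.60470581054688), (62.679847717285156, 62.196266174316406), 44.228050231933594) 86.32817203264051
side plate [56.55954837 57.23118079 57.91980592]
```

View pics/s11c.png

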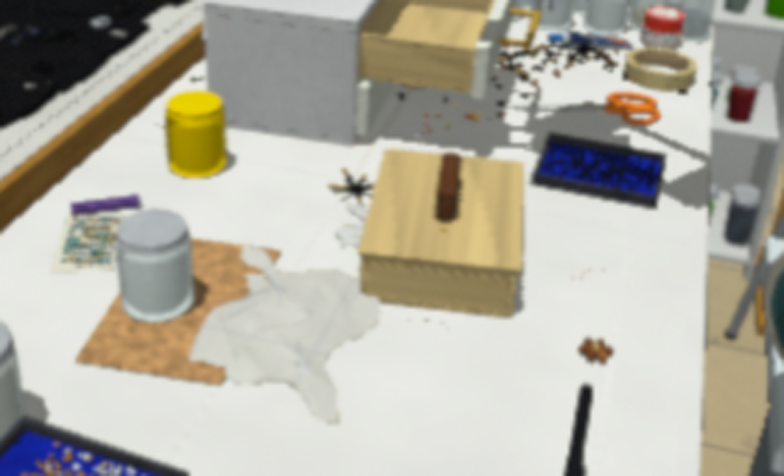

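The lid is home (plate top z≈58) and the jar stands upright on the mat at crop (155,265). Now the drawer.

>>> {"fn": "servo_tool", "kwargs": {"targets": [[0,0,-0.2,0.2,-0.96,0,0.27],[0,0,-0.2,0.2,-0.96,0,0.27],[0,0,-0.2,0.2,-0.96,0,0.27],[0,0,-0.2,0.2,-0.96,0,0.27],[0,0,-0.2,0.2,-0.96,0,0.27],[0,0,-0.2,0.2,-0.96,0,0.27],[0,0,0,0,0,0,0.27],[0,0,0,0,0,0,0.27]], "newtons": 20}}

```text
time: 45.63
ee_pos: [438.2, -333.9, 191.0]
ee_rot: [-0.001, 0.688, 0.726, 0.0]
contact_force: [-0.0, 0.2, -1.0]
width: 25.6
grasp_force: 0.0
```

```bash
python3 - <<'E'
from h import *
s=arm.get_state();print(s['ee_pos'],s['ee_rot'])
f=grab('wrist');P=cloud(f);Z=P[...,2]
hsv=cv2.cvtColor(f['img'],cv2.COLOR_RGB2HSV)
m=(Z>115)&(Z<133)&(hsv[...,1]>70)&(abs(P[...,1]+335)<75)&(P[...,0]<452)&(P[...,0]>400)
print(m.sum(),np.percentile(P[m],[2,50,98],axis=0))
E
```

```text
[ 438.17870814 -333.88929341  191.02498374] [-7.70420158e-04  6.87522954e-01  7.26162083e-01  4.72820334e-04]
1582 [[ 430.4618085  -393.18227134  124.09800866]
 [ 437.44970729 -325.36299207  127.31167056]
 [ 450.07515337 -273.72709577  129.21096536]]
```

Handle confirmed between the fingers. I'll go down, pinch and push.

>>> {"fn": "servo_tool", "kwargs": {"targets": [[0,0,0,0,0,-0.9,0.27],[0,0,0,0,0,-0.9,0.27],[0,0,0,0,0,-0.9,0.27],[0,0,0,0,0,-0.9,0.27],[0,0,0,0,0,-0.75,0.27],[0,0,0,0,0,0,0.27],[0,0,0,0,0,0,0],[0,0,0,0,0,0,0]]}}

```text
time: 46.35
ee_pos: [438.4, -334.4, 105.5]
ee_rot: [0.001, 0.687, 0.726, 0.0]
contact_force: [0.1, 0.5, 0.0]
width: 15.2
grasp_force: 0.0
```

>>> {"fn": "servo_tool", "kwargs": {"targets": [[0,0,0,0,0,0,0],[0,0,0,0,0,0,0],[0,0,0,0.6,0.03,0,0],[0,0,0,0.8,0.04,0,0],[0,0,0,0.8,0.04,0,0],[0,0,0,0.8,0.04,0,0],[0,0,0,0.8,0.04,0,0],[0,0,0,0.8,0.04,0,0]]}}

```text
time: 47.02
ee_pos: [531.5, -330.0, 105.7]
ee_rot: [0.0, 0.688, 0.726, 0.0]
contact_force: [-1.7, 0.9, 5.1]
width: 10.6
grasp_force: 20.0
```

>>> {"fn": "servo_tool", "kwargs": {"targets": [[0,0,0,0.8,0.04,0,0],[0,0,0,0.7,0.04,0,0],[0,0,0,0.2,0.01,0,0],[0,0,0,0.1,0,0,0],[0,0,0,0,0,0,0]]}}

```text
time: 47.43
ee_pos: [568.0, -328.1, 105.7]
ee_rot: [0.001, 0.688, 0.726, 0.001]
contact_force: [1.1, 2.6, 4.6]
width: 10.6
grasp_force: 20.0
```

>>> {"fn": "servo_tool", "kwargs": {"targets": [[0,0,0,0.12,0,0,0],[0,0,0,0.1,0,0,0],[0,0,0,0,0,0,0]]}}

```text
time: 47.68
ee_pos: [571.0, -328.0, 105.7]
ee_rot: [0.0, 0.688, 0.726, 0.001]
contact_force: [-1.2, 2.5, 5.8]
width: 10.6
grasp_force: 20.0
```

>>> {"fn": "servo_tool", "kwargs": {"targets": [[0,0,0,0.1,0,0,0],[0,0,0,0.05,0,0,0],[0,0,0,0,0,0,0]]}}

```text
time: 47.93
ee_pos: [570.9, -327.9, 105.7]
ee_rot: [-0.002, 0.688, 0.726, -0.001]
contact_force: [-6.0, 1.6, 9.2]
width: 10.0
grasp_force: 20.0
```

>>> {"fn": "servo_tool", "kwargs": {"targets": [[0,0,0,0,0,0,0.27],[0,0,0,0,0,0,0.27],[0,0,0,0,0,0,0.27],[0,0,0,-0.05,0,0,0.27],[0,0,0,0,0,0.7,0.27],[0,0,0,0,0,0.9,0.27],[0,0,0,0,0,0.9,0.27],[0,0,0,0,0,0.9,0.27]]}}

```text
time: 48.6
ee_pos: [572.3, -328.5, 172.7]
ee_rot: [-0.0, 0.688, 0.726, 0.0]
contact_force: [0.3, 0.6, 0.1]
width: 25.3
grasp_force: 0.0
```

>>> {"fn": "servo_tool", "kwargs": {"targets": [[0,0,0,-0.8,0,0.9,0.27],[0,0,0,-0.8,0,0.9,0.27],[0,0,0,-0.8,0,0,0.27],[0,0,0,-0.8,0,0,0.27],[0,0,0,-0.8,0,0,0.27],[0,0,0,-0.8,0,0,0.27],[0,0,0,0,0,0,0.27],[0,0,0,0,0,0,0.27]]}}

```text
time: 49.27
ee_pos: [476.4, -328.7, 208.7]
ee_rot: [0.001, 0.688, 0.726, 0.0]
contact_force: [0.2, -0.9, 0.1]
width: 25.2
grasp_force: 0.0
```

```bash
python3 - <<'E'
from h import *
f=grab('top','t12.png');P=cloud(f);Z=P[...,2]
hsv=cv2.cvtColor(f['img'],cv2.COLOR_RGB2HSV)
m=np.zeros(Z.shape,bool);m[105:230,360:490]=1
m&=(Z>100)&(Z<140)&(hsv[...,1]>80)
print('handle',m.sum(),cv2.minAreaRect(P[m][:,:2].astype(np.float32)))
m=(abs(P[...,0]-461)<110)&(abs(P[...,1]+10)<125)&(Z>45)&(Z<70);print('lid',cv2.minAreaRect(P[m][:,:2].astype(np.float32)),np.median(Z[m]))
m=(abs(P[...,0]-687)<100)&(abs(P[...,1]-168)<100)&(Z>75)&(Z<110)
print('jar',cv2.minAreaRect(P[m][:,:2].astype(np.float32)))
E
```

```text
handle 184 ((583.1080932617188, -326.6422119140625), (38.36045837402344, 122.4751968383789), 3.6261441707611084)
lid ((460.181640625, -12.803398132324219), (148.96759033203125, 198.27508544921875), 9.298226356506348) 57.80903914419916
jar ((684.563720703125, 164.6685028076172), (62.59991455078125, 61.94441223144531), 44.34988021850586)
```

View pics/t12.png

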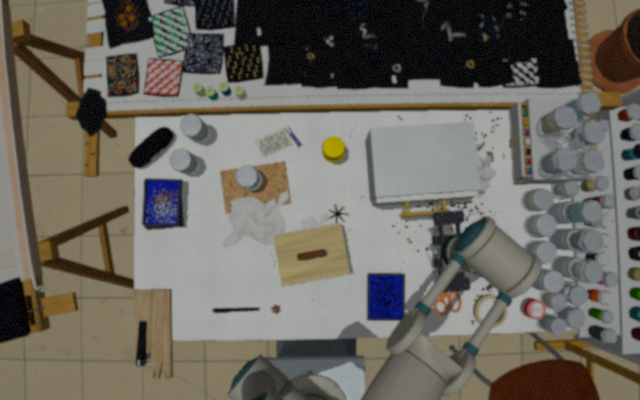

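The final view shows the lid on the box (313,254), the jar on the mat (250,179) and the drawer shut, with its handle back where it started (x centre 583.1 mm against 583.0 mm). Handing in.

```bash
python3 -c "
from station import arm
print(arm.finish_job())"
```

```text
the job is handed in; nothing more can be done
None
```

I handed the job in at about 49 s: all three reels lie flat in the box with the lid fully home, the one jar that was there (jar_2) stands upright on the cork mat, and the drawer is shut.

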